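Load the vial stirrer from the transport rack in run order

ROBOT

A 6-joint arm with a two-finger parallel gripper is mounted at the origin on a cart in front of the work surface, level with it; the furniture and walls round the work are solid. World frame = base frame: x ahead of the robot, y to its left, z up, the work surface at z = 0. Lengths are in m, angles in rad, forces in N, time in s.
With the tool pointing down it reaches from about 0.25 to 0.775 m from the base axis. Payload 8.9 kg.
Tool frame: the origin (TCP) lies at the very end of the fingers, on their centre line; the grasp point (between the pads) lies 19 mm behind it; z points along the fingers, y is the line along which they close (so a half turn about z gives the same grasp; the last joint's range is limited). The gripper opens to 85 mm and grips with 20 to 120 N. Pads are 22 mm wide; open, the fingers measure 114 mm over their backs; the gripper's body (76 mm by 85 mm) begins 54 mm behind the grasp point. The pads swing forward as they close: fully open they stand 13 mm farther back than shut.
Start: joints at [-1.404, 0.291, -0.153, 1.127, 0, 1.431], TCP at [0.158, -0.501, 0.231] pointing down, gripper open.
Joint ranges: [-2.52, 2.52], [-0.91, 1.74], [-1.3, 1.37], [-1.96, 2.02], [-1.52, 1.47], [-3.14, 3.14]. Speed limits (rad/s): [2.22, 2.22, 2.79, 3.14, 3.14, 3.14].

INTERFACE

Orientations are given as a unit quaternion [x, y, z, w].
In Python, from station import ctrl gives the robot as it stands. The module is installed in compiled form; this text tells all that it offers.
- The arm moves only by the shell command python3 -m pendant 'ROWS' [OPENING] [FORCE]. ROWS is JSON, a list of rows, each a list of 2 entries, a list of its own where there are three numbers: the shift along the tool's x, y, z as a fraction of full scale, then the turn about the tool's z as a fraction of full scale. In form: [[[x, y, z], twist], ...]. A call has exactly 8 rows; each row is the pose to reach, as a shift and turn from the pose commanded when the call began, along the tool's axes at that moment, turning the shorter way round; what a row does not reach only later rows make up. Full scale, the value 1, is 0.3 m for a shift and pi rad for a turn. A row lasts 1/10 s, in which the tool goes at most 50 mm and 8.59 degrees, less where a joint would pass 70% of its speed; a pose out of reach is approached as far as the arm can. A call with a number of a shift or a turn outside -1 to 1 is refused whole. A call with a gripper value outside its range is refused whole. OPENING is the opening, from 0 (shut) to 1 (fully open), set as the call begins (- or left out, the last holds). The fingers move at their own pace and stop on an object; FORCE is the grip in N (left out, the last holds). Time passes only in rows, so rows that repeat a pose let the fingers close, or fill a call up. It gives the time, the measured TCP pose, the force, the opening and the grip force at its end, in the units of the state.
- ctrl.sense(): the state, without advancing time (a new reading comes with each control period).
- ctrl.grab_frame(name): name is "scene" or "top" or "wrist"; returns a dict with "pixels" (384x512x3 uint8, red, green, blue), "K" (3x3 intrinsics, pixels), "extrinsics" (4x4, takes a point from world to camera coordinates); the wrist camera has in their place "mount" (4x4, takes a point from camera to tool coordinates, whose origin is the TCP and whose axes are the flange's). Camera axes: x right, y up, looking along -z (the intrinsics and any distortion apply to the point x, -y, -z); pixel columns grow to the right and rows downward; lengths in m; the calibration is good to about 2 mm. The wrist camera is an equidistant fisheye: a pixel r from the principal point sees the ray r / f radians off the axis. A picture is of the moment at which its call begins: read the wrist's pose just before it. There is no depth.
- ctrl.close_job(): hands the job in; it is judged then, once.
The state is a dict: "time": time; "joint_positions": joint angles; "dq": joint speeds; "effort": joint torques, N m; "tcp_pos": TCP position; "ee_rot": TCP orientation; "ft_force": force on the tool from outside, world axes, zero at the start; "ft_torque": the same for the moment, N m; "width": opening from 0.0 (shut) to 1.0 (fully open); "grasp_force": force on a finger pad.
Only numpy, scipy, OpenCV 4.12 (cv2) and the standard library are available. Lean on these libraries where they do the work, as an engineer would, in place of code of your own. Each camera call takes 0.05 s, during which the arm holds its last target. There are 200 camera calls.

TASK

Someone has begun to load the vial stirrer: the blank from the rack's first pocket, at its tab end, already stands in the stirrer's first place, beside the knob. Carry on with the four samples in the rack: seat each in the place of the same number, keeping their order, so that the vial next to the empty pocket comes next to the blank and the one farthest from the tab comes farthest from the knob. Every vial must end standing upright on the floor of its well; do not drop or tip any, and leave the blank where it is.

Things in the scene. Friction and masses are not known exactly. Their poses are not given: they have to be found in the camera images.
- sample_a_mid (a point): clear glass sample vial, white screw cap, identical to the others: 23 mm diameter, 72 mm tall, about 25 g; glass to 60 mm up. Point on its axis half-way up (36 mm above its foot), z up its axis. Stands at the start in rack pocket 2 (beside the empty pocket).
- sample_b_mid (a point): clear glass sample vial, white screw cap, identical to the others: 23 mm diameter, 72 mm tall, about 25 g; glass to 60 mm up. Point on its axis half-way up (36 mm above its foot), z up its axis. Stands at the start in rack pocket 3.
- sample_c_mid (a point): clear glass sample vial, white screw cap, identical to the others: 23 mm diameter, 72 mm tall, about 25 g; glass to 60 mm up. Point on its axis half-way up (36 mm above its foot), z up its axis. Stands at the start in rack pocket 4.
- sample_d_mid (a point): clear glass sample vial, white screw cap, identical to the others: 23 mm diameter, 72 mm tall, about 25 g; glass to 60 mm up. Point on its axis half-way up (36 mm above its foot), z up its axis. Stands at the start in rack pocket 5 (the far end from the tab).
- blank_mid (a point): the blank: a fifth, identical vial, which already stands in place 1 of the stirrer at the start and must stay there. The point is on its axis, 36 mm above its foot.
- rack: slate-grey plastic vial rack, fixed, 46 x 218 mm, 22 mm high, finger tab with a hole at one end; turned any way. Origin: centre of underside; y along the row to the tab end, z up. Five round pockets, 29 mm wide, 14 mm deep (floor 8 mm up), at x = 0, y = +84, +42, 0, -42, -84 mm: pockets 1 to 5 from the tab. 1 is empty at the start, 2 to 5 hold the samples.
- stirrer: off-white vial stirrer, fixed, 112 x 300 mm; dark vial block on top (upper face 64.5 mm up), black knob at one end. Origin on the worktop under the block's centre; y along the row to the knob end, z up. Five round wells, 29 mm wide, bevelled mouths, 14 mm deep (floor 50.5 mm up), at x = 0, y = +84, +42, 0, -42, -84 mm: places 1 to 5 from the knob. Vial seated: half-way point 86.5 mm up.
There are look-alikes about, which are no part of the job. What is shaped like the part that bears sample_a_mid but green, purple or turquoise is not meant.

How it is judged:
At the end, for the whole second after the job is handed in: The vials from rack pockets 2 to 5 (from the tab) stand in stirrer places 2 to 5 (from the knob end), each within 8 mm of its well's axis and 4 mm of seated height, within 0.1 rad of upright, at rest and released; the blank likewise in place 1 (x of blank_mid in the frame of stirrer between -0.008 and 0.008 m and y of blank_mid in the frame of stirrer between 0.076 and 0.092 m and z of blank_mid in the frame of stirrer between 0.0825 and 0.0905 m and angle between each of blank_mid, sample_a_mid, sample_b_mid, sample_c_mid, sample_d_mid's own z axis and vertical below 0.1 rad and linear speed of each of blank, sample_a, sample_b, sample_c, sample_d below 0.02 m/s and contact force between the fingers and blank below 0.05 N and x of sample_a_mid in the frame of stirrer between -0.008 and 0.008 m and y of sample_a_mid in the frame of stirrer between 0.034 and 0.05 m and z of sample_a_mid in the frame of stirrer between 0.0825 and 0.0905 m and contact force between the fingers and sample_a below 0.05 N and x of sample_b_mid in the frame of stirrer between -0.008 and 0.008 m and y of sample_b_mid in the frame of stirrer between -0.008 and 0.008 m and z of sample_b_mid in the frame of stirrer between 0.0825 and 0.0905 m and contact force between the fingers and sample_b below 0.05 N and x of sample_c_mid in the frame of stirrer between -0.008 and 0.008 m and y of sample_c_mid in the frame of stirrer between -0.05 and -0.034 m and z of sample_c_mid in the frame of stirrer between 0.0825 and 0.0905 m and contact force between the fingers and sample_c below 0.05 N and x of sample_d_mid in the frame of stirrer between -0.008 and 0.008 m and y of sample_d_mid in the frame of stirrer between -0.092 and -0.076 m and z of sample_d_mid in the frame of stirrer between 0.0825 and 0.0905 m and contact force between the fingers and sample_d below 0.05 N); the robot touches nothing.
It fails at once if the blank is taken out of its place or pushed over (distance of blank_mid from where it was at the start of the episode above 0.015 m).
It fails at once if a sample vial is dropped (falls freely more than about 25 mm) ((linear speed of sample_a above 0.7 m/s and contact force between the fingers and sample_a below 0.02 N) or (linear speed of sample_b above 0.7 m/s and contact force between the fingers and sample_b below 0.02 N) or (linear speed of sample_c above 0.7 m/s and contact force between the fingers and sample_c below 0.02 N) or (linear speed of sample_d above 0.7 m/s and contact force between the fingers and sample_d below 0.02 N)).
It fails at once if a sample vial is tipped over (angle between any of sample_a_mid, sample_b_mid, sample_c_mid, sample_d_mid's own z axis and vertical above 0.9 rad).
It also fails if it takes over 112 s, if anything falls off the work surface, if the arm or the gripper's body presses on something with over 40 N, if the wrist force passes 120 N, or if a joint passes its speed limit or range.

## Working session

There is one attempt and no reset: what is moved stays moved. The work goes in short steps, Python scripts to look and compute and a shell command to move; the robot and the scene stay as the last step left them, time stands still between calls to the robot, and variables do not carry over. Pictures are saved under pics/ and viewed, at most 14 in all, crops included, and the job is handed in when it is done.

```bash
mkdir -p pics
python3 - <<'E'
from station import ctrl
import cv2,numpy as np
s=ctrl.sense();print({k:np.round(v,3).tolist() for k,v in s.items()})
for n in("top","scene"):
    f=ctrl.grab_frame(n);cv2.imwrite(f"pics/{n}0.png",cv2.resize(f["pixels"][:,:,::-1],(800,600),interpolation=cv2.INTER_CUBIC))
    np.savez(f"{n}.npz",**{k:f[k] for k in("pixels","K","extrinsics")});print(n,f["K"].tolist(),np.round(f["extrinsics"],4).tolist(),[k for k in f])
E
```

```text
{'time': 0.0, 'joint_positions': [-1.404, 0.291, -0.154, 1.127, 0.0, 1.431], 'dq': [0.001, -0.0, 0.0, -0.0, 0.001, 0.0], 'effort': [-0.003, -53.714, 33.137, 0.016, -0.0, 0.0], 'tcp_pos': [0.158, -0.5, 0.231], 'ee_rot': [0.988, 0.152, -0.0, -0.001], 'ft_force': [-0.506, -0.58, 0.489], 'ft_torque': [0.005, -0.01, -0.005], 'grasp_force': 0.0, 'width': 1.0}
top [[430.0515443565617, 0.0, 260.07375835745154], [0.0, 430.0515443565617, 193.5658488080893], [0.0, 0.0, 1.0]] [[-0.0158, -0.9997, -0.0204, 0.1191], [0.9816, -0.0194, 0.1901, -0.4996], [-0.1904, -0.017, 0.9816, -1.1845], [0.0, 0.0, 0.0, 1.0]] ['pixels', 'K', 'extrinsics']
scene [[453.15976809178625, 0.0, 258.6369186849695], [0.0, 453.15976809178625, 202.43049568634373], [0.0, 0.0, 1.0]] [[-0.4154, -0.9095, -0.0172, 0.3128], [0.595, -0.2859, 0.7512, -0.3321], [-0.6881, 0.3018, 0.6599, -0.8469], [0.0, 0.0, 0.0, 1.0]] ['pixels', 'K', 'extrinsics']
```

View pics/top0.png

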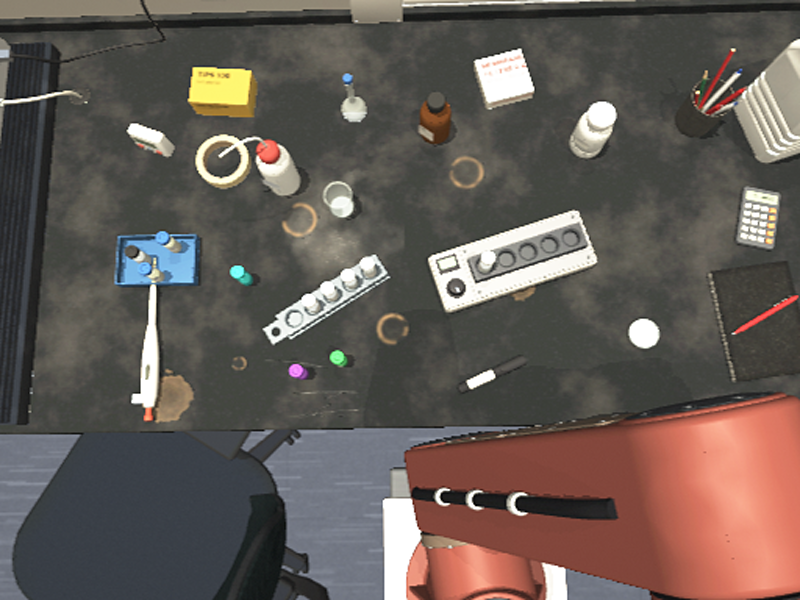

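View pics/scene0.png

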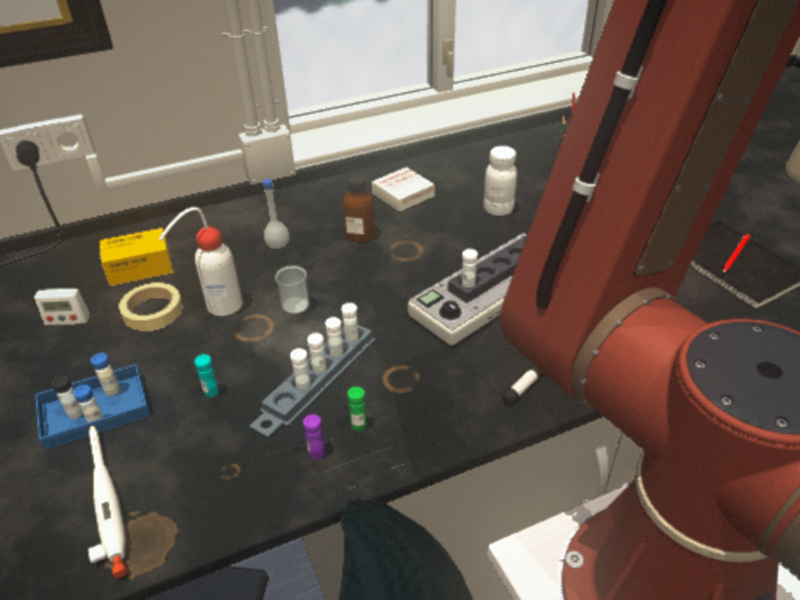

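The top view shows the rack running from its tab at about (277,330) to the far end at (375,265), with white caps at (311,304), (330,291), (349,279) and (371,266). Pocket 1, at (293,318), is empty. The stirrer has its knob at (456,288), the blank at (486,260) and empty wells from (506,258) to (571,237). The look-alikes are the purple vial (298,371), the green one (338,358) and the turquoise one (240,273). They aren't meant: the four white-capped vials standing in the grey rack fit the description. I'll confirm this in an enlarged crop.

Run:
```python
import cv2,numpy as np
p=np.load("top.npz")["pixels"][:,:,::-1]
c=cv2.resize(p[130:225,165:387],None,fx=3.6,fy=3.6,interpolation=cv2.INTER_CUBIC);print(c.shape);cv2.imwrite("pics/crop1.png",c)
```

```text
(342, 799, 3)
```

View pics/crop1.png

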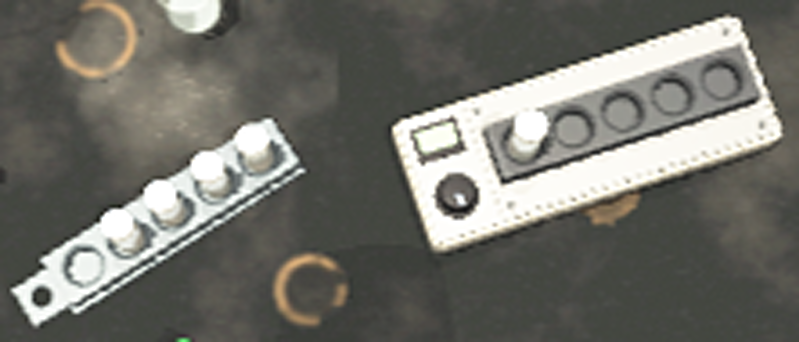

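The crop confirms it. There are four white caps in the grey rack at crop (117,222), (162,193), (208,164) and (254,136), and the empty pocket is at (84,266) by the tab at (40,296). The stirrer wells are at (573,128), (622,112), (672,96) and (721,81), with the blank's cap at (532,123).

```bash
cat > h.py <<'E'
import numpy as np
from scipy.optimize import least_squares
def project(P,f):
    E=f["extrinsics"];c=np.atleast_2d(P)@E[:3,:3].T+E[:3,3];K=f["K"]
    return np.c_[K[0,0]*c[:,0]/-c[:,2]+K[0,2],K[1,1]*-c[:,1]/-c[:,2]+K[1,2]]
def place(p,loc):
    c,s=np.cos(p[2]),np.sin(p[2]);L=np.array(loc,float);return np.c_[p[0]+c*L[:,0]-s*L[:,1],p[1]+s*L[:,0]+c*L[:,1],L[:,2]]
def fit(loc,px,f,x0):
    r=least_squares(lambda p:(project(place(p,loc),f)-px).ravel(),x0);return r.x,r.fun.reshape(-1,2)
E
python3 - <<'E'
from h import *
f=np.load("top.npz")
o=lambda a:(np.array(a)+.5)/3.6-.5+[165,130]
Y=[.084,.042,0,-.042,-.084]
rk,r=fit([(0,Y[0],.022)]+[(0,y,.080) for y in Y[1:]],o([(84,266),(118,222),(163,193),(208,165),(254,136)]),f,[.5,.1,2.2]);print(rk,r.round(1).tolist())
st,r=fit([(0,y,.0645) for y in Y[1:]],o([(573,128),(622,112),(672,96),(721,81)]),f,[.5,-.2,1.8]);print(st,r.round(1).tolist())
loc=[(0,y,0) for y in Y]
print(place(rk,loc).round(4),place(st,loc).round(4))
print("blank cap px",(project(place(st,[(0,.084,.1225)]),f)-[165,130]+.5)*3.6)
np.savez("pose.npz",rk=rk,st=st)
E
```

```text
[0.52743302 0.25043988 0.56483322] [[0.3, -0.4], [-0.2, 0.2], [-0.0, 0.2], [0.1, -0.1], [-0.2, 0.0]]
[ 0.58983123 -0.11322252  0.2947475 ] [[-0.2, 0.0], [0.0, 0.0], [-0.0, 0.1], [0.2, -0.1]]
[[0.4825 0.3214 0.    ]
 [0.505  0.2859 0.    ]
 [0.5274 0.2504 0.    ]
 [0.5499 0.215  0.    ]
 [0.5724 0.1795 0.    ]] [[ 0.5654 -0.0328  0.    ]
 [ 0.5776 -0.073   0.    ]
 [ 0.5898 -0.1132  0.    ]
 [ 0.602  -0.1534  0.    ]
 [ 0.6142 -0.1936  0.    ]]
blank cap px [[529.72010198 125.73810655]]
```

```bash
cat > plan.py <<'E'
import sys
from h import *
from station import ctrl
from scipy.spatial.transform import Rotation as R
s=ctrl.sense();q=np.load("pose.npz");p=np.array(s["tcp_pos"]);M=R.from_quat(s["ee_rot"]).as_matrix()
yaw=np.arctan2(M[1,0],M[0,0]);print("t",round(s["time"],2),"tcp",p.round(4),"yaw",round(yaw,3),"tilt",M[:2,2].round(4),"q",np.round(s["joint_positions"],2),"F",np.round(s["ft_force"],1),"w",round(s["width"],3),"g",round(s["grasp_force"],1))
for a in sys.argv[1:]:   # e.g. rk2,0.034 : pocket, tcp z
    n,z=a.split(",");b=q[n[:2]];xy=place(b,[(0,[.084,.042,0,-.042,-.084][int(n[2])-1],0)])[0,:2]
    t=np.r_[xy,float(z)];y=b[2]+np.pi/2
    d=M.T@(t-p)/.3;tw=-((y-yaw+np.pi)%(2*np.pi)-np.pi)/np.pi
    print(a,"rows",d.round(3),"twist",round(tw,3))
    p=t;yaw=y;M=np.c_[[np.cos(y),np.sin(y),0],[np.sin(y),-np.cos(y),0],[0,0,-1]]
E
python3 plan.py rk2,0.15
```

```text
t 0.1 tcp [ 0.158  -0.5003  0.2308] yaw 0.306 tilt [-0.0002  0.0011] q [-1.4   0.29 -0.15  1.13  0.    1.43] F [ 0.8 -0.2  0.1] w 0.999 g 0.0
rk2,0.15 rows [ 1.892 -2.151  0.272] twist -0.582
```

```bash
python3 -m pendant '[[[0.1,-0.11,0],-0.04],[[0.2,-0.23,0],-0.08],[[0.3,-0.34,0],-0.12],[[0.4,-0.45,0],-0.16],[[0.5,-0.56,0],-0.2],[[0.6,-0.68,0],-0.24],[[0.7,-0.79,0],-0.27],[[0.8,-0.9,0],-0.3]]' 0.7 30; python3 plan.py rk2,0.2
```

```text
time: 0.9
tcp_pos: [0.3058, -0.1692, 0.2313]
ee_rot: [0.81, 0.586, 0.0, 0.0]
ft_force: [1.2, -0.5, 0.4]
width: 0.698
grasp_force: 0.0
t 0.9 tcp [ 0.3058 -0.1692  0.2313] yaw 1.252 tilt [ 0.0002 -0.0001] q [-0.72 -0.05 -0.55  1.07  0.    1.17] F [ 1.2 -0.5  0.4] w 0.698 g 0.0
rk2,0.2 rows [1.649 0.154 0.104] twist -0.281
```

```bash
python3 -m pendant '[[[0.1,0.01,0],-0.03],[[0.2,0.02,0.02],-0.07],[[0.33,0.03,0.03],-0.11],[[0.46,0.05,0.04],-0.15],[[0.6,0.06,0.05],-0.19],[[0.72,0.08,0.06],-0.23],[[0.85,0.1,0.08],-0.26],[[0.95,0.12,0.1],-0.281]]'; python3 plan.py rk2,0.15
```

```text
time: 1.7
tcp_pos: [0.4306, 0.0901, 0.201]
ee_rot: [0.482, 0.876, 0.0, -0.0]
ft_force: [0.1, -0.7, 0.2]
width: 0.702
grasp_force: 0.0
t 1.7 tcp [0.4306 0.0901 0.201 ] yaw 2.136 tilt [0.0001 0.0002] q [ 0.04  0.15 -0.42  1.    0.    1.05] F [ 0.1 -0.7  0.2] w 0.702 g 0.0
rk2,0.15 rows [0.418 0.559 0.17 ] twist 0.0
```

```bash
python3 -m pendant '[[[0.06,0.08,0],0],[[0.13,0.17,0.02],0],[[0.21,0.28,0.05],0],[[0.29,0.38,0.09],0],[[0.35,0.47,0.13],0],[[0.4,0.53,0.16],0],[[0.418,0.559,0.17],0],[[0.418,0.559,0.17],0]]'; python3 plan.py rk2,0.036
python3 - <<'E'
from station import ctrl
import cv2,numpy as np
f=ctrl.grab_frame("wrist");cv2.imwrite("pics/w1.png",cv2.resize(f["pixels"][:,:,::-1],(800,600),interpolation=cv2.INTER_CUBIC));print(f["K"],f["mount"])
E
```

```text
time: 2.5
tcp_pos: [0.5053, 0.2838, 0.1495]
ee_rot: [0.484, 0.875, -0.001, -0.0]
ft_force: [-0.1, 0.1, 0.7]
width: 0.701
grasp_force: 0.0
t 2.5 tcp [0.5053 0.2838 0.1495] yaw 2.132 tilt [-0.0012 -0.0005] q [ 0.39  0.45 -0.14  0.98 -0.    1.39] F [-0.1  0.1  0.7] w 0.701 g 0.0
rk2,0.036 rows [0.007 0.003 0.378] twist -0.001
[[297.31863964   0.         255.67409017]
 [  0.         297.31863964 185.93735906]
 [  0.           0.           1.        ]] [[-3.54287730e-04  9.63735902e-01  2.66857613e-01  6.72737424e-02]
 [ 9.99999765e-01  4.98176652e-04 -4.71498929e-04  4.52364775e-04]
 [-5.87342678e-04  2.66857383e-01 -9.63735852e-01 -1.42563155e-01]
 [ 0.00000000e+00  0.00000000e+00  0.00000000e+00  1.00000000e+00]]
```

View pics/w1.png

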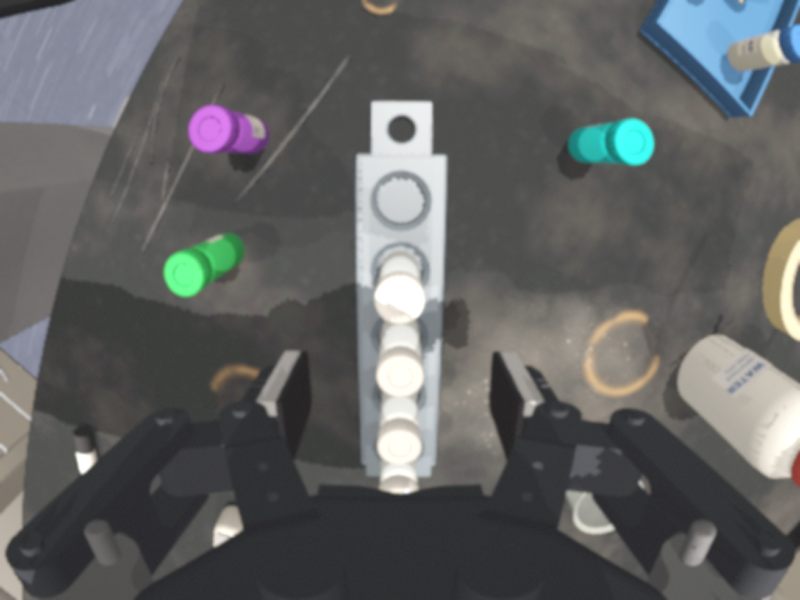

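The wrist view shows the rack aligned with the tool. Pocket 1 is at (401,200), and the caps are at (400,298), (400,371) and (399,440), centred between the fingers. Green, purple and turquoise stand well to the side.

```bash
cat > wr.py <<'E'
from h import *
from scipy.spatial.transform import Rotation as R
K=np.array([297.3186,255.674,185.937])
Mt=np.array([[-3.5428773e-04,.963735902,.266857613,.0672737],[.999999765,4.98e-4,-4.715e-4,4.52e-4],[-5.873e-4,.266857,-.963736,-.142563]])
def w2xy(px800,z,pos,quat):
    u=(np.array(px800,float)+.5)*.64-.5-K[1:];r=np.hypot(*u);th=r/K[0]
    c=np.array([np.sin(th)*u[0]/r,-np.sin(th)*u[1]/r,-np.cos(th)]);Q=R.from_quat(quat).as_matrix()
    d=Q@Mt[:,:3]@c;o=np.array(pos)+Q@Mt[:,3];return (o+d*(z-o[2])/d[2])[:2]
E
python3 - <<'E'
from wr import *
from station import ctrl
s=ctrl.sense();rk=np.load("pose.npz")["rk"]
for n,px,z,y in((1,(401,200),.022,.084),(2,(400,298),.08,.042),(3,(400,371),.08,0),(4,(399,440),.08,-.042)):
    a=w2xy(px,z,s["tcp_pos"],s["ee_rot"]);e=place(rk,[(0,y,0)])[0,:2];c,t=np.cos(rk[2]),np.sin(rk[2])
    d=a-e;print(n,a.round(4),"diff local mm",(1e3*np.array([c*d[0]+t*d[1],-t*d[0]+c*d[1]])).round(1))
E
python3 plan.py rk2,0.036
```

```text
1 [0.4812 0.3234] diff local mm [-0.   2.4]
2 [0.5031 0.2874] diff local mm [-0.8  2.2]
3 [0.5235 0.2549] diff local mm [-0.9  5.8]
4 [0.5454 0.2191] diff local mm [-1.7  5.9]
t 2.55 tcp [0.5052 0.2829 0.15  ] yaw 2.132 tilt [-0.0009 -0.0007] q [ 0.38  0.45 -0.14  0.98 -0.    1.39] F [-0.1 -0.7 -0.5] w 0.701 g 0.0
rk2,0.036 rows [0.009 0.005 0.38 ] twist -0.001
```

```bash
python3 -m pendant '[[[0.008,0.004,0.04],0],[[0.008,0.004,0.1],0],[[0.008,0.004,0.17],0],[[0.008,0.004,0.24],0],[[0.008,0.004,0.3],0],[[0.008,0.004,0.35],0],[[0.008,0.004,0.38],0],[[0.008,0.004,0.38],0]]' >/dev/null
python3 -m pendant '[[[0,0,0],0],[[0,0,0],0],[[0,0,0],0],[[0,0,0],0],[[0,0,0],0],[[0,0,0],0],[[0,0,0],0],[[0,0,0],0]]' 0 30; python3 plan.py
```

```text
time: 4.15
tcp_pos: [0.5058, 0.2862, 0.0371]
ee_rot: [0.484, 0.875, 0.0, 0.0]
ft_force: [0.7, -0.5, 6.7]
width: 0.26
grasp_force: 31.3
t 4.15 tcp [0.5058 0.2862 0.0371] yaw 2.131 tilt [0.0013 0.0004] q [ 0.39  0.57 -0.27  0.73 -0.    1.4 ] F [ 0.7 -0.5  6.7] w 0.26 g 31.3
```

```bash
python3 -m pendant '[[[0,0,-0.03],0],[[0,0,-0.08],0],[[0,0,-0.15],0],[[0,0,-0.23],0],[[0,0,-0.32],0],[[0,0,-0.4],0],[[0,0,-0.46],0],[[0,0,-0.49],0]]'; python3 plan.py st2,0.19
python3 - <<'E'
from station import ctrl
import cv2,numpy as np
f=ctrl.grab_frame("wrist");w=cv2.resize(f["pixels"][230:,130:390,::-1],None,fx=2,fy=2,interpolation=cv2.INTER_CUBIC)
g=ctrl.grab_frame("top")["pixels"][130:225,165:295,::-1]
g=cv2.resize(g,None,fx=3.05,fy=3.05,interpolation=cv2.INTER_CUBIC);h=min(g.shape[0],w.shape[0])
cv2.imwrite("pics/c2.png",np.hstack([w[:h,:400+120],g[:h,:280]]));print(w.shape,g.shape)
E
```

```text
time: 4.95
tcp_pos: [0.5059, 0.2863, 0.1855]
ee_rot: [0.484, 0.875, 0.001, 0.001]
ft_force: [0.7, -0.7, -0.3]
width: 0.254
grasp_force: 30.9
t 4.95 tcp [0.5059 0.2863 0.1855] yaw 2.131 tilt [0.0023 0.001 ] q [ 0.39  0.42 -0.08  1.06  0.    1.4 ] F [ 0.7 -0.7 -0.3] w 0.254 g 30.9
st2,0.19 rows [-1.142 -0.434 -0.016] twist 0.085
(308, 520, 3) (290, 396, 3)
```

View pics/c2.png

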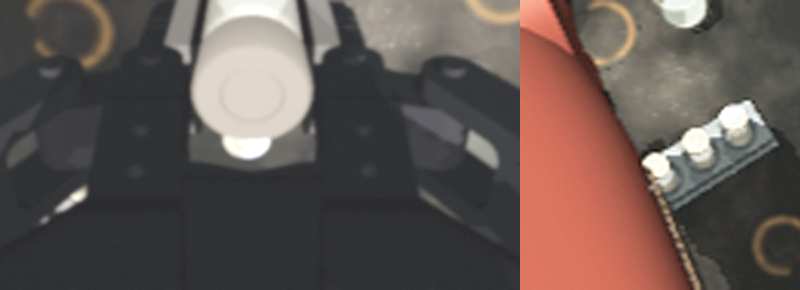

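The wrist crop shows the vial held centrally, with its cap top centred at about crop (252,93). The top crop shows three vials still standing in the rack.

Run:
```python
from wr import *
for v in (90,95,100):
    px=((np.array([130+252/2,230+v/2])+.5)/.64-.5)
    for z in (-.043,): print(v,w2xy(px,z,[0,0,0],[0,0,0,1]).round(4))
```

```text
90 [0.0035 0.0006]
95 [0.0023 0.0006]
100 [0.0011 0.0006]
```

```bash
python3 -m pendant '[[[-0.06,-0.025,0],0.01],[[-0.16,-0.06,0],0.02],[[-0.28,-0.11,0],0.035],[[-0.42,-0.16,0],0.05],[[-0.56,-0.21,0],0.065],[[-0.7,-0.27,0],0.08],[[-0.84,-0.32,0],0.085],[[-0.95,-0.36,0],0.085]]'
python3 plan.py st2,0.19
```

```text
time: 5.85
tcp_pos: [0.5648, -0.0152, 0.1821]
ee_rot: [0.597, 0.802, -0.0, -0.001]
ft_force: [0.1, 0.2, 0.3]
width: 0.264
grasp_force: 30.9
t 5.85 tcp [ 0.5648 -0.0152  0.1821] yaw 1.862 tilt [-0.0016  0.    ] q [-0.16  0.4  -0.13  1.05 -0.    1.12] F [0.1 0.2 0.3] w 0.264 g 30.9
st2,0.19 rows [-0.197 -0.015 -0.026] twist -0.001
```

```bash
python3 -m pendant '[[[-0.05,-0.004,0],0],[[-0.1,-0.008,0],0],[[-0.15,-0.012,0],0],[[-0.19,-0.015,0.02],0],[[-0.197,-0.015,0.09],0],[[-0.197,-0.015,0.16],0],[[-0.197,-0.015,0.23],0],[[-0.197,-0.015,0.26],0]]'
python3 plan.py st2,0.1
python3 - <<'E'
from station import ctrl
import cv2,numpy as np
f=ctrl.grab_frame("wrist");cv2.imwrite("pics/w3.png",cv2.resize(f["pixels"][:,:,::-1],(800,600),interpolation=cv2.INTER_CUBIC))
E
```

```text
time: 6.65
tcp_pos: [0.5768, -0.07, 0.1031]
ee_rot: [0.596, 0.803, -0.001, -0.001]
ft_force: [-0.4, -0.4, -0.5]
width: 0.259
grasp_force: 30.9
t 6.65 tcp [ 0.5768 -0.07    0.1031] yaw 1.865 tilt [-0.003   0.0008] q [-0.25  0.5  -0.2   0.88  0.    1.03] F [-0.4 -0.4 -0.5] w 0.259 g 30.9
st2,0.1 rows [-0.011 -0.     0.01 ] twist -0.0
```

View pics/w3.png

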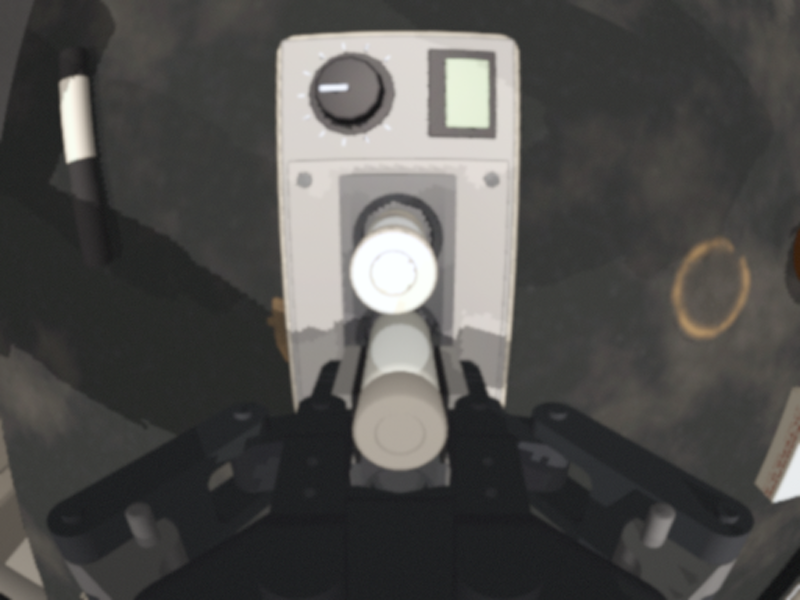

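The wrist view above place 2 shows the blank's cap at (393,272), well 1's mouth spanning columns 355–443 with its top edge at row 193, and the held cap at (401,432). The row lines up laterally.

```bash
python3 - <<'E'
from wr import *
from station import ctrl
s=ctrl.sense();st=np.load("pose.npz")["st"];c,t=np.cos(st[2]),np.sin(st[2])
for n,px,z,loc in(("blank",(393,272),.1225,(0,.084)),("well1 far edge",(398,194),.0645,(0,.0985)),("well1 L",(355,233),.0645,(0.0145,.084)),("well1 R",(443,233),.0645,(-.0145,.084)),("held",(401,432),s["tcp_pos"][2]+.043,(0,.042)),("block far edge mid",(398,174),.0645,(0,.11))):
    d=w2xy(px,z,s["tcp_pos"],s["ee_rot"])-st[:2]
    print(n,(1e3*np.array([c*d[0]+t*d[1],-t*d[0]+c*d[1]])).round(1),"est",np.array(loc)*1e3)
E
python3 plan.py st2,0.084
```

```text
blank [-1.4 83.8] est [ 0. 84.]
well1 far edge [ -0.4 101.4] est [ 0.  98.5]
well1 L [-17.3  86.2] est [14.5 84. ]
well1 R [17.3 86.1] est [-14.5  84. ]
held [ 0.8 48. ] est [ 0. 42.]
block far edge mid [ -0.4 109.2] est [  0. 110.]
t 6.7 tcp [ 0.5765 -0.07    0.1026] yaw 1.865 tilt [-0.0037  0.001 ] q [-0.25  0.5  -0.2   0.88  0.    1.03] F [-0.7  0.5 -1.4] w 0.26 g 30.9
st2,0.084 rows [-0.011  0.001  0.062] twist -0.0
```

```bash
python3 -m pendant '[[[-0.017,-0.002,0],0],[[-0.017,-0.002,0],0],[[-0.017,-0.002,0.01],0],[[-0.017,-0.002,0.02],0],[[-0.017,-0.002,0.03],0],[[-0.017,-0.002,0.04],0],[[-0.017,-0.002,0.05],0],[[-0.017,-0.002,0.058],0]]'
python3 plan.py st2,0.081
```

```text
time: 7.5
tcp_pos: [0.5788, -0.0757, 0.0875]
ee_rot: [0.596, 0.803, -0.0, -0.0]
ft_force: [-0.4, -0.1, -0.2]
width: 0.255
grasp_force: 30.9
t 7.5 tcp [ 0.5788 -0.0757  0.0875] yaw 1.864 tilt [-0.0003  0.0001] q [-0.26  0.51 -0.21  0.85 -0.    1.02] F [-0.4 -0.1 -0.2] w 0.255 g 30.9
st2,0.081 rows [ 0.01  -0.001  0.022] twist -0.0
```

```bash
python3 -m pendant '[[[0.003,0,0.005],0],[[0.003,0,0.01],0],[[0.003,0,0.015],0],[[0.003,0,0.02],0],[[0.003,0,0.023],0],[[0.003,0,0.023],0],[[0.003,0,0.023],0],[[0.003,0,0.023],0]]'
python3 plan.py
```

```text
time: 8.3
tcp_pos: [0.5787, -0.0749, 0.0811]
ee_rot: [0.596, 0.803, 0.0, 0.0]
ft_force: [-0.5, 0.7, 0.3]
width: 0.259
grasp_force: 30.9
t 8.3 tcp [ 0.5787 -0.0749  0.0811] yaw 1.864 tilt [ 0.0001 -0.    ] q [-0.25  0.52 -0.22  0.83 -0.    1.02] F [-0.5  0.7  0.3] w 0.259 g 30.9
```

```bash
python3 -m pendant '[[[0,0,0.003],0],[[0,0,0.003],0],[[0,0,0.003],0],[[0,0,0.003],0],[[0,0,0.003],0],[[0,0,0.003],0],[[0,0,0.003],0],[[0,0,0.003],0]]' | sed -n '2p;4p'
python3 -m pendant '[[[0,0,0],0],[[0,0,0],0],[[0,0,0],0],[[0,0,0],0],[[0,0,0],0],[[0,0,0],0],[[0,0,0],0],[[0,0,0],0]]' 0.65 30|sed -n '2p;4p'
python3 -m pendant '[[[0,0,-0.02],0],[[0,0,-0.06],0],[[0,0,-0.11],0],[[0,0,-0.17],0],[[0,0,-0.23],0],[[0,0,-0.29],0],[[0,0,-0.34],0],[[0,0,-0.36],0]]'
python3 - <<'E'
import numpy as np
q=dict(np.load("pose.npz"));b=q["rk"];b[:2]+=.002*np.array([-np.sin(b[2]),np.cos(b[2])]);np.savez("pose.npz",**q)
E
python3 plan.py rk3,0.19
python3 - <<'E'
from station import ctrl
import cv2,numpy as np
w=ctrl.grab_frame("wrist")["pixels"][:,:,::-1];g=ctrl.grab_frame("scene")["pixels"][100:292,150:406,::-1]
cv2.imwrite("pics/c4.png",np.hstack([cv2.resize(x,(400,300),interpolation=cv2.INTER_CUBIC) for x in (w,g)]))
E
```

```text
tcp_pos: [0.5786, -0.0749, 0.0801]
ft_force: [0.5, 0.7, 0.3]
tcp_pos: [0.5787, -0.0749, 0.0801]
ft_force: [-0.2, -0.3, -0.1]
time: 10.7
tcp_pos: [0.5796, -0.0751, 0.1907]
ee_rot: [0.596, 0.803, 0.001, 0.002]
ft_force: [0.3, -0.6, 0.3]
width: 0.648
grasp_force: 0.0
t 10.7 tcp [ 0.5796 -0.0751  0.1907] yaw 1.864 tilt [ 0.0031 -0.0008] q [-0.25  0.42 -0.06  1.08 -0.    1.02] F [ 0.3 -0.6  0.3] w 0.648 g 0.0
rk3,0.19 rows [1.096e+00 1.450e-01 1.000e-03] twist -0.086
```

View pics/c4.png

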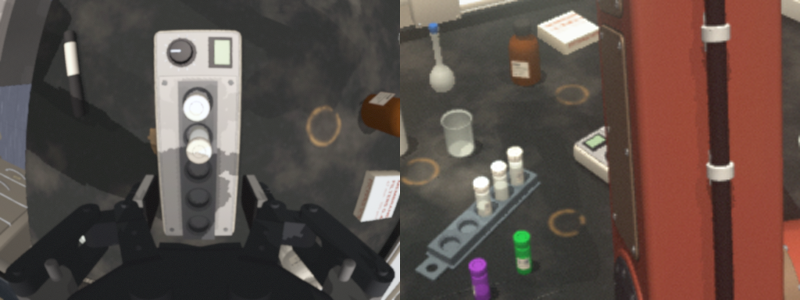

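Vial a stands upright in place 2, cap at (199,151) in the left half, with the blank untouched at (197,105). The rack still has three vials. Next is vial b.

```bash
python3 -m pendant '[[[0.06,0.01,0],-0.01],[[0.18,0.024,0],-0.025],[[0.32,0.042,0],-0.04],[[0.46,0.06,0],-0.06],[[0.6,0.08,0],-0.075],[[0.74,0.1,0],-0.086],[[0.87,0.117,0],-0.086],[[0.95,0.126,0],-0.086]]' >/dev/null
python3 plan.py rk3,0.13
```

```text
t 11.6 tcp [0.5306 0.2121 0.1873] yaw 2.138 tilt [-0.0017  0.0003] q [ 0.25  0.41 -0.1   1.06  0.    1.26] F [ 0.5 -1.2 -0.3] w 0.651 g 0.0
rk3,0.13 rows [0.12  0.06  0.191] twist 0.001
```

```bash
python3 -m pendant '[[[0.04,0.02,0],0],[[0.08,0.04,0.02],0],[[0.11,0.055,0.06],0],[[0.12,0.06,0.11],0],[[0.12,0.06,0.16],0],[[0.12,0.06,0.19],0],[[0.12,0.06,0.19],0],[[0.12,0.06,0.19],0]]' >/dev/null
python3 plan.py rk3,0.037
python3 - <<'E'
from station import ctrl
import cv2,numpy as np
f=ctrl.grab_frame("wrist");cv2.imwrite("pics/w5.png",cv2.resize(f["pixels"][84:,128:384,::-1],None,fx=2,fy=2,interpolation=cv2.INTER_CUBIC))
E
```

```text
t 12.4 tcp [0.5286 0.2485 0.131 ] yaw 2.134 tilt [-0.0003 -0.0001] q [ 0.31  0.47 -0.15  0.95 -0.    1.32] F [-0.5  0.3  0.3] w 0.65 g 0.0
rk3,0.037 rows [0.014 0.    0.313] twist -0.001
```

View pics/w5.png

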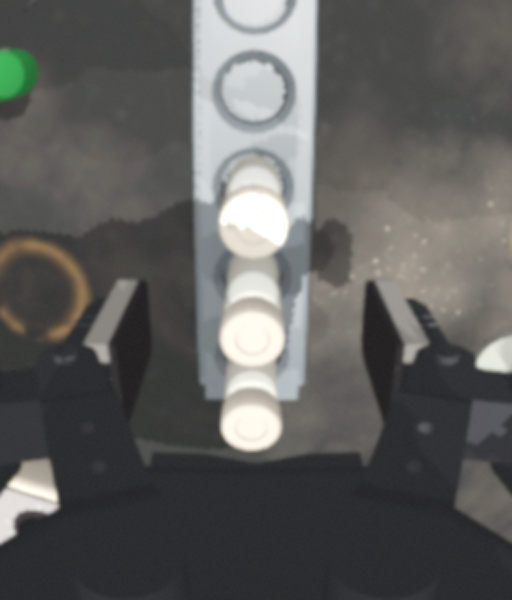

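Two pockets are now empty (pocket 2 at (254,90)), and the caps are at (253,222), (252,332) and (251,419), centred between the pads. I'll grip the nearest, vial b in pocket 3.

```bash
python3 - <<'E'
from wr import *
from station import ctrl
s=ctrl.sense();st=np.load("pose.npz")["rk"];c,t=np.cos(st[2]),np.sin(st[2])
for n,px,z in(("p2",(254,90),.022),("b",(253,222),.08),("c",(252,334),.08),("d",(251,422),.08)):
    d=w2xy(((np.array(px)/2+[128,84])+.5)/.64-.5,z,s["tcp_pos"],s["ee_rot"])-st[:2]
    print(n,(1e3*np.array([c*d[0]+t*d[1],-t*d[0]+c*d[1]])).round(1))
E
python3 -m pendant '[[[0.014,0,0.03],0],[[0.014,0,0.08],0],[[0.014,0,0.14],0],[[0.014,0,0.2],0],[[0.014,0,0.25],0],[[0.014,0,0.29],0],[[0.014,0,0.311],0],[[0.014,0,0.311],0]]' >/dev/null
python3 plan.py rk3,0.037
python3 -m pendant '[[[0,0,0],0],[[0,0,0],0],[[0,0,0],0],[[0,0,0],0],[[0,0,0],0],[[0,0,0],0],[[0,0,0],0],[[0,0,0],0]]' 0 30 >/dev/null; python3 plan.py
```

```text
p2 [ 0.5 43.1]
b [0.1 2.8]
c [ -0.4 -40.2]
d [ -1.  -80.6]
t 13.25 tcp [0.5257 0.2524 0.0371] yaw 2.134 tilt [-0.0011 -0.0004] q [ 0.32  0.57 -0.26  0.74 -0.    1.33] F [0.1 0.4 0.4] w 0.649 g 0.0
rk3,0.037 rows [-0.002  0.001  0.   ] twist -0.0
t 14.05 tcp [0.5267 0.2526 0.0384] yaw 2.134 tilt [0.001  0.0003] q [ 0.32  0.57 -0.26  0.74  0.    1.33] F [-1.2  0.1  6.1] w 0.255 g 30.7
```

```bash
python3 -m pendant '[[[0,0,-0.03],0],[[0,0,-0.08],0],[[0,0,-0.15],0],[[0,0,-0.23],0],[[0,0,-0.32],0],[[0,0,-0.4],0],[[0,0,-0.47],0],[[0,0,-0.51],0]]' >/dev/null; python3 plan.py st3,0.19
```

```text
t 14.85 tcp [0.5267 0.2527 0.193 ] yaw 2.134 tilt [0.0021 0.0007] q [ 0.32  0.42 -0.06  1.09  0.    1.33] F [0.7 0.8 0.4] w 0.262 g 30.4
st3,0.19 rows [-1.143 -0.474  0.01 ] twist 0.086
```

```bash
python3 -m pendant '[[[-0.06,-0.025,0],0.01],[[-0.16,-0.066,0],0.02],[[-0.28,-0.116,0],0.035],[[-0.42,-0.174,0],0.05],[[-0.56,-0.232,0],0.065],[[-0.7,-0.29,0],0.08],[[-0.84,-0.348,0],0.086],[[-0.95,-0.394,0],0.086]]' >/dev/null
python3 plan.py st3,0.19
```

```text
t 15.65 tcp [ 0.5783 -0.0541  0.1906] yaw 1.862 tilt [-0.0005 -0.0002] q [-0.22  0.42 -0.07  1.08 -0.    1.06] F [0.2 1.3 0.2] w 0.26 g 30.4
st3,0.19 rows [-0.2   -0.02   0.002] twist -0.001
```

```bash
python3 -m pendant '[[[-0.06,-0.006,0],0],[[-0.12,-0.012,0],0],[[-0.18,-0.018,0],0],[[-0.206,-0.022,0],0],[[-0.206,-0.022,0.07],0],[[-0.206,-0.022,0.15],0],[[-0.206,-0.022,0.23],0],[[-0.206,-0.022,0.285],0]]' >/dev/null
python3 -m pendant '[[[0,0,0],0],[[0,0,0],0],[[0,0,0],0],[[0,0,0],0],[[0,0,0],0],[[0,0,0],0],[[0,0,0],0],[[0,0,0],0]]' >/dev/null
python3 plan.py st3,0.084
python3 - <<'E'
from station import ctrl
import cv2,numpy as np
f=ctrl.grab_frame("wrist");cv2.imwrite("pics/w6.png",cv2.resize(f["pixels"][84:,128:384,::-1],None,fx=2,fy=2,interpolation=cv2.INTER_CUBIC))
E
```

```text
t 17.25 tcp [ 0.5901 -0.1127  0.1054] yaw 1.864 tilt [ 0.0001 -0.    ] q [-0.31  0.53 -0.14  0.91  0.    0.97] F [ 0.1 -0.5 -0.8] w 0.264 g 30.4
st3,0.084 rows [-0.001 -0.001  0.071] twist -0.001
```

View pics/w6.png

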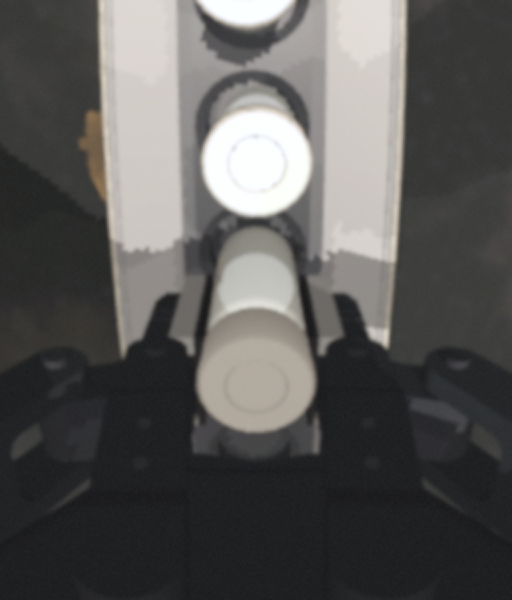

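The held cap's inner circle is at (256,385). The seated vial a's is at (257,163), and well 3's far rim is at about (256,213).

```bash
cat >> wr.py <<'E'
def loc(px,z,s,body):  # crop (2x from 84,128) -> local mm
    b=np.load("pose.npz")[body];c,t=np.cos(b[2]),np.sin(b[2])
    f=lambda d:(1e3*np.array([c*d[0]+t*d[1],-t*d[0]+c*d[1]])).round(1)
    return f(w2xy(((np.array(px)/2+[128,84])+.5)/.64-.5,z,s["tcp_pos"],s["ee_rot"])-b[:2]),"tcp",f(np.array(s["tcp_pos"])[:2]-b[:2])
E
python3 - <<'E'
from wr import *
from station import ctrl
s=ctrl.sense()
for n,px,z in(("held",(256,385),s["tcp_pos"][2]+.0425),("a",(257,163),.1225),("well2 far rim",(253,72),.0645),("well3 far rim",(256,213),.0645)):print(n,*loc(px,z,s,"st"))
E
```

```text
held [0.9 2.9] tcp [0.3 0.4]
a [ 1.2 42.1] tcp [0.3 0.4]
well2 far rim [ 0.2 58.8] tcp [0.3 0.4]
well3 far rim [ 1.1 13.9] tcp [0.3 0.4]
```

```bash
python3 -m pendant '[[[-0.008,-0.002,0],0],[[-0.008,-0.002,0],0],[[-0.008,-0.002,0.01],0],[[-0.008,-0.002,0.02],0],[[-0.008,-0.002,0.035],0],[[-0.008,-0.002,0.05],0],[[-0.008,-0.002,0.06],0],[[-0.008,-0.002,0.066],0]]' | sed -n 4p
python3 plan.py st3,0.081
```

```text
ft_force: [0.4, -0.1, -0.3]
t 18.1 tcp [ 0.5899 -0.1151  0.085 ] yaw 1.864 tilt [-0.0006  0.0002] q [-0.31  0.55 -0.16  0.86 -0.    0.96] F [ 0.4 -0.1 -0.3] w 0.261 g 30.4
st3,0.081 rows [0.006 0.001 0.013] twist -0.0
```

Vial b is in the well with no contact force. I'll lower it, release, rise and go back.

```bash
python3 -m pendant '[[[0,0,0.003],0],[[0,0,0.006],0],[[0,0,0.009],0],[[0,0,0.012],0],[[0,0,0.013],0],[[0,0,0.014],0],[[0,0,0.014],0],[[0,0,0.014],0]]' | sed -n '2p;4p'
python3 -m pendant '[[[0,0,0],0],[[0,0,0],0],[[0,0,0],0],[[0,0,0],0],[[0,0,0],0],[[0,0,0],0],[[0,0,0],0],[[0,0,0],0]]' 0.65 30|sed -n '2p;4p'
python3 -m pendant '[[[0,0,-0.02],0],[[0,0,-0.06],0],[[0,0,-0.11],0],[[0,0,-0.17],0],[[0,0,-0.23],0],[[0,0,-0.29],0],[[0,0,-0.34],0],[[0,0,-0.36],0]]'|sed -n '2p;4p;5p'
python3 plan.py rk4,0.19
```

```text
tcp_pos: [0.5902, -0.1152, 0.0814]
ft_force: [0.5, 0.5, -0.4]
tcp_pos: [0.5902, -0.1151, 0.0813]
ft_force: [0.0, 0.8, 0.1]
tcp_pos: [0.5911, -0.1154, 0.1919]
ft_force: [-0.0, -0.0, -0.5]
width: 0.644
t 20.5 tcp [ 0.5911 -0.1154  0.1919] yaw 1.864 tilt [ 0.0031 -0.001 ] q [-0.31  0.46 -0.01  1.1   0.    0.96] F [-0.  -0.  -0.5] w 0.644 g 0.0
rk4,0.19 rows [1.1   0.185 0.005] twist -0.086
```

```bash
python3 -m pendant '[[[0.06,0.01,0],-0.01],[[0.18,0.03,0],-0.025],[[0.32,0.054,0],-0.04],[[0.46,0.077,0],-0.06],[[0.6,0.1,0],-0.075],[[0.74,0.124,0],-0.086],[[0.87,0.146,0],-0.086],[[0.95,0.16,0],-0.086]]' >/dev/null
python3 plan.py rk4,0.13
```

```text
t 21.3 tcp [0.552  0.1749 0.1889] yaw 2.138 tilt [-0.0012  0.0005] q [ 0.18  0.42 -0.08  1.07  0.    1.18] F [ 0.3 -1.  -0. ] w 0.648 g 0.0
rk4,0.13 rows [0.123 0.066 0.196] twist 0.001
```

```bash
python3 -m pendant '[[[0.04,0.02,0],0],[[0.08,0.045,0.02],0],[[0.115,0.06,0.06],0],[[0.126,0.066,0.11],0],[[0.126,0.066,0.16],0],[[0.126,0.066,0.196],0],[[0.126,0.066,0.196],0],[[0.126,0.066,0.196],0]]' >/dev/null
python3 plan.py rk4,0.037
```

```text
t 22.1 tcp [0.5503 0.2137 0.1303] yaw 2.134 tilt [-0.0005 -0.0001] q [ 0.25  0.48 -0.14  0.95 -0.    1.25] F [ 0.2 -0.1  0.1] w 0.654 g 0.0
rk4,0.037 rows [0.011 0.001 0.311] twist -0.001
```

```bash
python3 -m pendant '[[[0.015,0,0.03],0],[[0.015,0,0.08],0],[[0.015,0,0.14],0],[[0.015,0,0.2],0],[[0.015,0,0.25],0],[[0.015,0,0.29],0],[[0.015,0,0.309],0],[[0.015,0,0.309],0]]' >/dev/null
python3 plan.py rk4,0.037
python3 -m pendant '[[[0,0,0],0],[[0,0,0],0],[[0,0,0],0],[[0,0,0],0],[[0,0,0],0],[[0,0,0],0],[[0,0,0],0],[[0,0,0],0]]' 0 30 >/dev/null; python3 plan.py
python3 -m pendant '[[[0,0,-0.03],0],[[0,0,-0.08],0],[[0,0,-0.15],0],[[0,0,-0.23],0],[[0,0,-0.32],0],[[0,0,-0.4],0],[[0,0,-0.47],0],[[0,0,-0.51],0]]' >/dev/null; python3 plan.py st4,0.19
```

```text
t 22.9 tcp [0.5475 0.2179 0.0373] yaw 2.134 tilt [-0.0008 -0.0002] q [ 0.25  0.58 -0.25  0.74  0.    1.26] F [ 0.4  0.5 -0.3] w 0.655 g 0.0
rk4,0.037 rows [-0.006  0.002  0.001] twist -0.0
t 23.7 tcp [0.5484 0.218  0.0384] yaw 2.134 tilt [0.0011 0.0003] q [ 0.25  0.58 -0.24  0.74 -0.    1.26] F [-0.6  0.1  5.6] w 0.259 g 30.7
t 24.5 tcp [0.5484 0.218  0.193 ] yaw 2.134 tilt [0.0021 0.0005] q [ 0.25  0.43 -0.04  1.09  0.    1.26] F [ 0.7  0.3 -0.9] w 0.256 g 30.4
st4,0.19 rows [-1.142 -0.51   0.01 ] twist 0.086
```

```bash
python3 -m pendant '[[[-0.06,-0.027,0],0.01],[[-0.16,-0.07,0],0.02],[[-0.28,-0.125,0],0.035],[[-0.42,-0.188,0],0.05],[[-0.56,-0.25,0],0.065],[[-0.7,-0.313,0],0.08],[[-0.84,-0.375,0],0.086],[[-0.95,-0.424,0],0.086]]' >/dev/null
python3 plan.py st4,0.19
```

```text
t 25.3 tcp [ 0.5923 -0.0936  0.1906] yaw 1.862 tilt [-0.0006 -0.0001] q [-0.28  0.46 -0.01  1.1  -0.    1.  ] F [ 0.5  0.1 -0.7] w 0.263 g 30.4
st4,0.19 rows [-0.2   -0.026  0.002] twist -0.001
```

```bash
python3 -m pendant '[[[-0.06,-0.008,0],0],[[-0.12,-0.016,0],0],[[-0.18,-0.023,0],0],[[-0.214,-0.028,0],0],[[-0.214,-0.028,0.07],0],[[-0.214,-0.028,0.15],0],[[-0.214,-0.028,0.23],0],[[-0.214,-0.028,0.285],0]]' >/dev/null
python3 -m pendant '[[[0,0,0],0],[[0,0,0],0],[[0,0,0],0],[[0,0,0],0],[[0,0,0],0],[[0,0,0],0],[[0,0,0],0],[[0,0,0],0]]' >/dev/null
python3 plan.py st4,0.084
python3 - <<'E'
from station import ctrl
import cv2,numpy as np
f=ctrl.grab_frame("wrist");cv2.imwrite("pics/w7.png",cv2.resize(f["pixels"][84:,128:384,::-1],None,fx=2,fy=2,interpolation=cv2.INTER_CUBIC))
E
```

```text
t 26.9 tcp [ 0.6031 -0.1549  0.1054] yaw 1.864 tilt [ 0.0001 -0.0001] q [-0.37  0.56 -0.07  0.94 -0.    0.91] F [ 0.1 -0.3  0.1] w 0.263 g 30.4
st4,0.084 rows [ 0.006 -0.002  0.071] twist -0.001
```

View pics/w7.png

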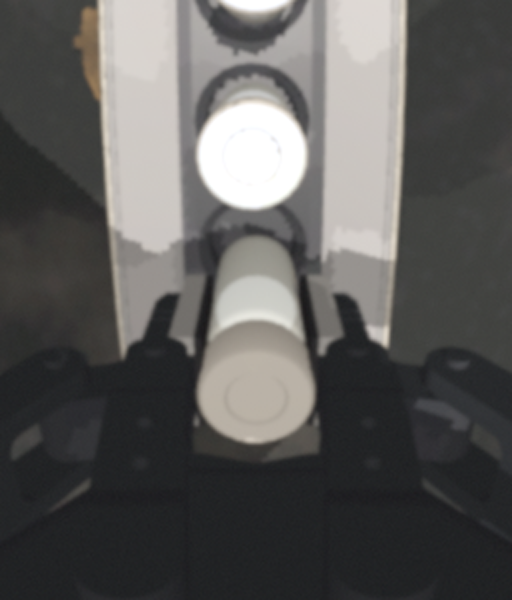

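The held cap's inner circle is at (256,397). The seated vial b's is at (252,156), upright in place 3.

Run:
```python
from wr import *
from station import ctrl
s=ctrl.sense()
for n,px,z in(("held",(256,397),s["tcp_pos"][2]+.0425),("b",(252,156),.1225),("well3 far rim",(252,65),.0645),("well4 far rim",(253,204),.0645)):print(n,*loc(px,z,s,"st"))
```

```text
held [  1.2 -44.2] tcp [  0.5 -43.7]
b [ 0.4 -0.5] tcp [  0.5 -43.7]
well3 far rim [ 0.2 16.8] tcp [  0.5 -43.7]
well4 far rim [  0.4 -27.3] tcp [  0.5 -43.7]
```

```bash
python3 -m pendant '[[[0.007,-0.003,0],0],[[0.007,-0.003,0],0],[[0.007,-0.003,0.01],0],[[0.007,-0.003,0.02],0],[[0.007,-0.003,0.035],0],[[0.007,-0.003,0.05],0],[[0.007,-0.003,0.06],0],[[0.007,-0.003,0.066],0]]' | sed -n 4p
python3 plan.py st4,0.081
```

```text
ft_force: [0.1, -1.1, 0.8]
t 27.75 tcp [ 0.6014 -0.1531  0.085 ] yaw 1.864 tilt [-0.0006  0.0002] q [-0.37  0.58 -0.1   0.89 -0.    0.91] F [ 0.1 -1.1  0.8] w 0.257 g 30.4
st4,0.081 rows [-0.002  0.002  0.013] twist -0.0
```

```bash
python3 -m pendant '[[[0,0,0.003],0],[[0,0,0.006],0],[[0,0,0.009],0],[[0,0,0.012],0],[[0,0,0.013],0],[[0,0,0.014],0],[[0,0,0.014],0],[[0,0,0.014],0]]' | sed -n '2p;4p'
python3 -m pendant '[[[0,0,0],0],[[0,0,0],0],[[0,0,0],0],[[0,0,0],0],[[0,0,0],0],[[0,0,0],0],[[0,0,0],0],[[0,0,0],0]]' 0.65 30|sed -n '2p;4p'
python3 -m pendant '[[[0,0,-0.02],0],[[0,0,-0.06],0],[[0,0,-0.11],0],[[0,0,-0.17],0],[[0,0,-0.23],0],[[0,0,-0.29],0],[[0,0,-0.34],0],[[0,0,-0.36],0]]'|sed -n '2p;4p;5p'
python3 plan.py rk5,0.19
```

```text
tcp_pos: [0.6016, -0.1531, 0.0813]
ft_force: [0.3, -0.1, 0.9]
tcp_pos: [0.6016, -0.1531, 0.0813]
ft_force: [0.2, -0.1, 0.1]
tcp_pos: [0.6025, -0.1535, 0.192]
ft_force: [-0.1, -0.0, 0.6]
width: 0.653
t 30.15 tcp [ 0.6025 -0.1535  0.192 ] yaw 1.864 tilt [ 0.0031 -0.0012] q [-0.37  0.49  0.05  1.12 -0.    0.91] F [-0.1 -0.   0.6] w 0.653 g 0.0
rk5,0.19 rows [1.098 0.223 0.005] twist -0.086
```

```bash
python3 -m pendant '[[[0.06,0.012,0],-0.01],[[0.18,0.036,0],-0.025],[[0.32,0.065,0],-0.04],[[0.46,0.093,0],-0.06],[[0.6,0.122,0],-0.075],[[0.74,0.15,0],-0.086],[[0.87,0.177,0],-0.086],[[0.95,0.193,0],-0.086]]' >/dev/null
python3 plan.py rk5,0.13
```

```text
t 30.95 tcp [0.5731 0.14   0.1889] yaw 2.138 tilt [-0.0012  0.0006] q [ 0.12  0.44 -0.05  1.09  0.    1.12] F [ 0.1 -0.2  0.6] w 0.649 g 0.0
rk5,0.13 rows [0.119 0.069 0.196] twist 0.001
```

```bash
python3 -m pendant '[[[0.04,0.02,0],0],[[0.08,0.045,0.02],0],[[0.115,0.063,0.06],0],[[0.126,0.069,0.11],0],[[0.126,0.069,0.16],0],[[0.126,0.069,0.196],0],[[0.126,0.069,0.196],0],[[0.126,0.069,0.196],0]]' >/dev/null
python3 plan.py rk5,0.037
python3 - <<'E'
from station import ctrl
import cv2,numpy as np
f=ctrl.grab_frame("wrist");cv2.imwrite("pics/w8.png",cv2.resize(f["pixels"][84:,128:384,::-1],None,fx=2,fy=2,interpolation=cv2.INTER_CUBIC))
E
```

```text
t 31.75 tcp [0.5719 0.1791 0.1303] yaw 2.134 tilt [-0.0005 -0.0001] q [ 0.18  0.5  -0.11  0.96 -0.    1.19] F [0.6 0.1 0.1] w 0.645 g 0.0
rk5,0.037 rows [0.007 0.002 0.311] twist -0.001
```

View pics/w8.png

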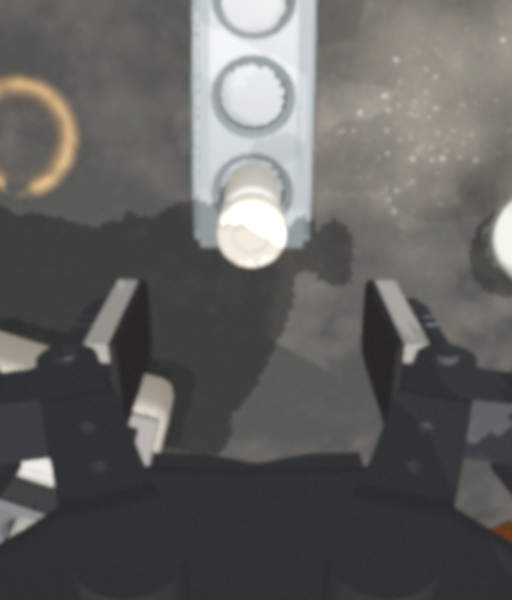

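The last vial, d, stands alone at the rack's far end with its cap at (252,233), between the open pads.

```bash
python3 -m pendant '[[[0.013,0,0.03],0],[[0.013,0,0.08],0],[[0.013,0,0.14],0],[[0.013,0,0.2],0],[[0.013,0,0.25],0],[[0.013,0,0.29],0],[[0.013,0,0.309],0],[[0.013,0,0.309],0]]' >/dev/null
python3 plan.py rk5,0.037
python3 -m pendant '[[[0,0,0],0],[[0,0,0],0],[[0,0,0],0],[[0,0,0],0],[[0,0,0],0],[[0,0,0],0],[[0,0,0],0],[[0,0,0],0]]' 0 30 >/dev/null; python3 plan.py
python3 -m pendant '[[[0,0,-0.03],0],[[0,0,-0.08],0],[[0,0,-0.15],0],[[0,0,-0.23],0],[[0,0,-0.32],0],[[0,0,-0.4],0],[[0,0,-0.47],0],[[0,0,-0.51],0]]' >/dev/null; python3 plan.py st5,0.19
```

```text
t 32.6 tcp [0.5695 0.1827 0.0372] yaw 2.134 tilt [-0.0009 -0.0002] q [ 0.19  0.6  -0.22  0.76  0.    1.2 ] F [-0.5 -0.   0.5] w 0.652 g 0.0
rk5,0.037 rows [-0.008  0.002  0.001] twist -0.0
t 33.4 tcp [0.5704 0.1828 0.0384] yaw 2.134 tilt [0.0011 0.0002] q [ 0.19  0.59 -0.22  0.76 -0.    1.2 ] F [-0.3 -0.1  5.8] w 0.261 g 30.8
t 34.2 tcp [0.5704 0.1829 0.193 ] yaw 2.134 tilt [0.002  0.0004] q [ 0.19  0.45 -0.02  1.1   0.    1.2 ] F [0.3 0.5 0.5] w 0.259 g 30.5
st5,0.19 rows [-1.139 -0.547  0.01 ] twist 0.086
```

```bash
python3 -m pendant '[[[-0.06,-0.028,0],0.01],[[-0.16,-0.077,0],0.02],[[-0.28,-0.134,0],0.035],[[-0.42,-0.2,0],0.05],[[-0.56,-0.27,0],0.065],[[-0.7,-0.336,0],0.08],[[-0.84,-0.403,0],0.086],[[-0.95,-0.456,0],0.086]]' >/dev/null
python3 plan.py st5,0.19
```

```text
t 35.0 tcp [ 0.6061 -0.1339  0.1906] yaw 1.862 tilt [-0.0005 -0.0001] q [-0.33  0.5   0.05  1.13 -0.    0.94] F [ 0.4  0.5 -0.4] w 0.262 g 30.5
st5,0.19 rows [-0.199 -0.031  0.002] twist -0.001
```

```bash
python3 -m pendant '[[[-0.06,-0.009,0],0],[[-0.12,-0.019,0],0],[[-0.18,-0.028,0],0],[[-0.206,-0.034,0],0],[[-0.206,-0.034,0.07],0],[[-0.206,-0.034,0.15],0],[[-0.206,-0.034,0.23],0],[[-0.206,-0.034,0.285],0]]' >/dev/null
python3 -m pendant '[[[0,0,0],0],[[0,0,0],0],[[0,0,0],0],[[0,0,0],0],[[0,0,0],0],[[0,0,0],0],[[0,0,0],0],[[0,0,0],0]]' >/dev/null
python3 plan.py st5,0.084
python3 - <<'E'
from station import ctrl
import cv2,numpy as np
f=ctrl.grab_frame("wrist");cv2.imwrite("pics/w9.png",cv2.resize(f["pixels"][84:,128:384,::-1],None,fx=2,fy=2,interpolation=cv2.INTER_CUBIC))
E
```

```text
t 36.6 tcp [ 0.6145 -0.1934  0.1054] yaw 1.864 tilt [ 0.0001 -0.    ] q [-0.42  0.6  -0.    0.97  0.    0.86] F [0.1 0.1 0. ] w 0.256 g 30.5
st5,0.084 rows [-0.    -0.001  0.071] twist -0.001
```

View pics/w9.png

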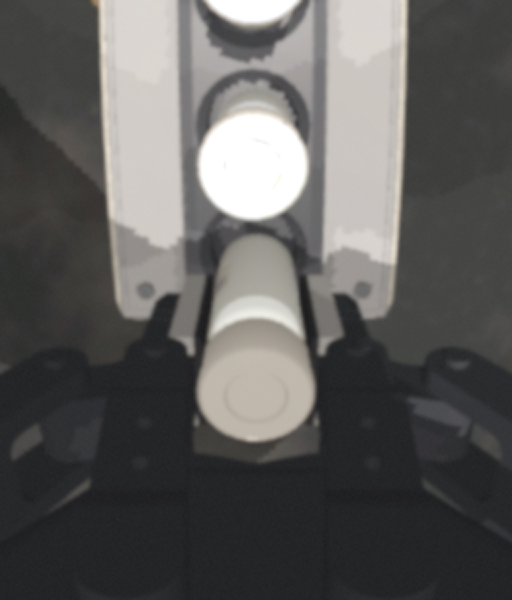

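The held cap's inner circle is at (256,395), and the seated vial c's cap is at (252,165), upright in place 4.

Run:
```python
from wr import *
from station import ctrl
s=ctrl.sense()
for n,px,z in(("held",(256,395),s["tcp_pos"][2]+.0425),("c",(252,165),.1225),("well4 far rim",(253,71),.0645)):print(n,*loc(px,z,s,"st"))
```

```text
held [  1.  -83.8] tcp [  0.3 -83.9]
c [  0.2 -42.7] tcp [  0.3 -83.9]
well4 far rim [  0.3 -25.2] tcp [  0.3 -83.9]
```

```bash
python3 -m pendant '[[[0,-0.002,0],0],[[0,-0.002,0],0],[[0,-0.002,0.01],0],[[0,-0.002,0.02],0],[[0,-0.002,0.035],0],[[0,-0.002,0.05],0],[[0,-0.002,0.06],0],[[0,-0.002,0.066],0]]' | sed -n 4p
python3 plan.py st5,0.081
```

```text
ft_force: [0.4, -1.4, -0.5]
t 37.45 tcp [ 0.6137 -0.1934  0.085 ] yaw 1.864 tilt [-0.0006  0.0002] q [-0.42  0.62 -0.03  0.92 -0.    0.86] F [ 0.4 -1.4 -0.5] w 0.26 g 30.5
st5,0.081 rows [-0.001  0.001  0.013] twist -0.0
```

```bash
python3 -m pendant '[[[0,0,0.003],0],[[0,0,0.006],0],[[0,0,0.009],0],[[0,0,0.012],0],[[0,0,0.013],0],[[0,0,0.014],0],[[0,0,0.014],0],[[0,0,0.014],0]]' | sed -n '2p;4p'
python3 -m pendant '[[[0,0,0],0],[[0,0,0],0],[[0,0,0],0],[[0,0,0],0],[[0,0,0],0],[[0,0,0],0],[[0,0,0],0],[[0,0,0],0]]' 0.65 30|sed -n '2p;4p'
python3 -m pendant '[[[0,0,-0.02],0],[[0,0,-0.06],0],[[0,0,-0.11],0],[[0,0,-0.17],0],[[0,0,-0.23],0],[[0,0,-0.29],0],[[0,0,-0.36],0],[[0,0,-0.4],0]]'|sed -n '2p;4p;5p'
python3 -m pendant '[[[-0.05,-0.05,0],0],[[-0.13,-0.13,0],0],[[-0.22,-0.22,0],0],[[-0.32,-0.32,0],0],[[-0.42,-0.42,0],0],[[-0.52,-0.52,0],0],[[-0.58,-0.58,0],0],[[-0.6,-0.6,0],0]]'|sed -n '1,2p;4p'
python3 - <<'E'
from station import ctrl
import cv2,numpy as np
f=ctrl.grab_frame("top");p=f["pixels"][:,:,::-1]
cv2.imwrite("pics/end.png",cv2.resize(p[120:230,165:387],None,fx=3.6,fy=3.6,interpolation=cv2.INTER_CUBIC))
E
```

```text
tcp_pos: [0.614, -0.1936, 0.0814]
ft_force: [-0.3, 1.2, -0.4]
tcp_pos: [0.614, -0.1936, 0.0813]
ft_force: [-0.4, -0.9, 0.9]
tcp_pos: [0.6147, -0.1938, 0.2042]
ft_force: [0.2, -0.5, -0.2]
width: 0.655
time: 40.65
tcp_pos: [0.4921, -0.4204, 0.2016]
ft_force: [-0.2, -0.0, 0.2]
```

View pics/end.png

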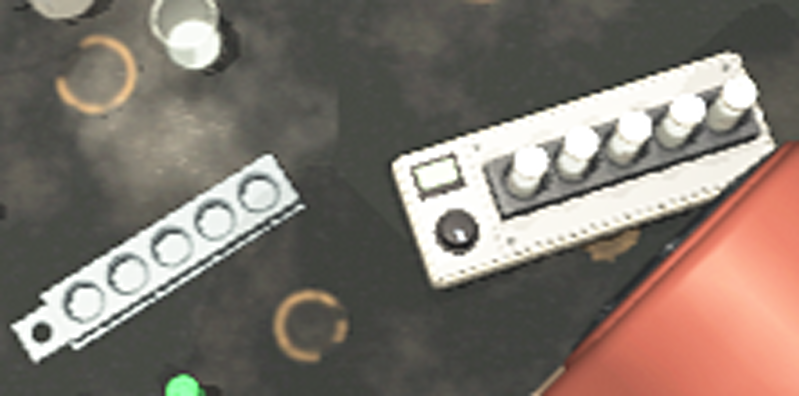

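The rack is empty, and all five vials stand upright and evenly spaced in the stirrer, with caps at (532,159), (580,143), (632,127), (685,111) and (737,94). The blank hasn't moved and the robot touches nothing.

```bash
python3 -c "
from station import ctrl
print(ctrl.close_job())"
```

```text
the job is handed in; nothing more can be done
None
```

The job is handed in at about 41 s: samples a to d stand upright in stirrer places 2 to 5 in order, the blank is untouched in place 1, and the gripper is clear; the hand-in returned no verdict, so this rests on the last top-camera view.

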